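Unload the lid press onto the deli display

TASK

The lids are on, so unload the lid press: set each pot squarely on top of the pot of its own shape on the wire display deck, keeping the pots upright and leaving the deck pots standing where they are. When the nest plate is empty, take it by its centre grip, lift it straight up off its two dowels, keep it level, and lay it flat in the middle of the drying mat, square with it, long side along long side. Do not disturb the jar and the fridge thermometer.

Things in the scene. Friction and masses are not known exactly. Their poses are not given: they have to be found in the camera images.
- pot_round: the round lidded pot in a nest of the lid press: round, lid 64 mm in diameter, foot 50 mm, 48 mm high, white lid, cream body, 120 g. Grip it by the lid's side, its widest part, the top 9 mm under a raised rim 2 mm wide and 2 mm high. Origin: centre of the underside, z up; it stands on the nest floor, 44 mm above the table.
- pot_square: the square lidded pot in a nest of the lid press: square, lid 60 x 60 mm with its sides along x and y, foot 48 x 48 mm, 48 mm high, white lid, cream body, 120 g. Grip it by the lid's side, its widest part, the top 9 mm under a raised rim 2 mm wide and 2 mm high. Origin: centre of the underside, z up; it stands on the nest floor, 44 mm above the table.
- pot_oblong: the oblong lidded pot in a nest of the lid press: oblong, lid 68 mm long (along x) by 44 mm wide (along y), foot 56 x 32 mm, 48 mm high, white lid, cream body, 120 g. Grip it by the lid's side, its widest part, the top 9 mm under a raised rim 2 mm wide and 2 mm high. Origin: centre of the underside, z up; it stands on the nest floor, 44 mm above the table.
- shelf_round: the round pot already on the wire display deck (loose), the same as pot_round: round, lid 64 mm in diameter, foot 50 mm, 48 mm high. Origin: centre of the underside, 30 mm above the table, z up. A pot set on it sits inside the lid's rim, 46 mm above this origin, with 4 to 5 mm of play all round. The deck pots stand in a row along y, about 90 mm apart.
- shelf_square: the square pot already on the wire display deck (loose), the same as pot_square: square, lid 60 x 60 mm with its sides along x and y, foot 48 x 48 mm, 48 mm high. Origin: centre of the underside, 30 mm above the table, z up. A pot set on it sits inside the lid's rim, 46 mm above this origin, with 4 to 5 mm of play all round. The deck pots stand in a row along y, about 90 mm apart.
- shelf_oblong: the oblong pot already on the wire display deck (loose), the same as pot_oblong: oblong, lid 68 mm long (along x) by 44 mm wide (along y), foot 56 x 32 mm, 48 mm high. Origin: centre of the underside, 30 mm above the table, z up. A pot set on it sits inside the lid's rim, 46 mm above this origin, with 4 to 5 mm of play all round. The deck pots stand in a row along y, about 90 mm apart.
- plate: grey nest plate, 190 (x) x 226 (y) x 12 mm, 380 g, on the press bed 40 mm above the table. Nests 60 mm square, 8 deep, at x +-50, y +-52 (one empty). Two dowels, 24 mm up from the bed, in snug holes at x 0, y +-100. Centre grip: upright bar 12 (y) x 30 (x) mm, its top 54 mm above the origin. Origin: centre of underside, z up. A housing 225 mm high begins 200 mm from the centre, along +x.
- mat: black rubber drying mat fixed to the table, 222 mm (its x) by 262 mm (its y), 6 mm thick, with a thin grey border line. Origin: centre of its underside on the table, z up.
- jar: bystander: glass jar with a steel cap, 60 mm in diameter, 90 mm high, standing on the table in front of the deck. Origin: centre of the underside.
- thermometer: bystander: round dial fridge thermometer, 58 mm dial on a 50 x 64 mm steel foot, 72 mm high, standing on the table in front of the deck. Origin: centre of the underside.

How it is judged:
By the outcome, as a careful person would: the job done as asked, in the order asked, and still so for the second after the job is handed in, with the robot touching nothing.
It also fails if it takes over 133 s, if anything falls off the work surface, if the arm or the gripper's body presses on something with over 40 N, if the wrist force passes 120 N, or if a joint passes its speed limit or range.

ROBOT

A 6-joint arm with a two-finger parallel gripper is mounted at the origin on the work surface. World frame = base frame: x ahead of the robot, y to its left, z up, the work surface at z = 0. Lengths are in m, angles in rad, forces in N, time in s.
With the tool pointing down it reaches from about 0.25 to 0.775 m from the base axis. Payload 4 kg.
Tool frame: the origin (TCP) lies midway between the tips of the shut fingers; the grasp point (between the pads) lies 19 mm behind it; z points along the fingers, y is the line along which they close (so a half turn about z gives the same grasp; the last joint's range is limited). The gripper opens to 85 mm and grips with 20 to 120 N. Pads are 22 mm wide; open, the fingers measure 114 mm over their backs; the gripper's body (76 mm by 85 mm) begins 54 mm behind the grasp point. The pads swing forward as they close: fully open they stand 13 mm farther back than shut.
Start: joints at [-1.271, 0.087, 1.371, -0, 1.684, -0.103], TCP at [0.216, -0.506, 0.231] pointing down, gripper open.
Joint ranges: [-3.1, 3.1], [-0.76, 2.03], [0.27, 2.55], [-1.08, 4.22], [0.17, 2.65], [-2.57, 2.57]. Speed limits (rad/s): [2.79, 2.79, 3.14, 3.14, 3.14, 3.14].

INTERFACE

Orientations are given as [roll, pitch, yaw] about the fixed x, y, z axes, in that order (R = Rz(yaw) Ry(pitch) Rx(roll)).
In Python, from workcell import manip gives the robot as it stands. The module is installed in compiled form; this text tells all that it offers.
- The arm moves only by the tool jog_arm, never from a script. Its argument "series" is a list of rows, each a list of 5 numbers: the gripper's target within -1 to 1 (fully open at 1, half-way at 0, shut at -1), then the shift along the world's x, y, z each as a share of 30 cm, from -1 to 1, then the turn about the world's z as a share of 180 degrees, from -1 to 1. In form: [[gripper, x, y, z, yaw], ...]. A call has 1 to 12 rows; each row is the pose to reach, as a shift and turn from the pose commanded when the call began, turning the shorter way round; what a row does not reach only later rows make up. A row lasts 1/10 s, in which the tool goes at most 50 mm and 8.59 degrees, less where a joint would pass 70% of its speed; a pose out of reach is approached as far as the arm can. A call with a number of a shift or a turn outside -1 to 1 is refused whole. A call with a gripper value outside its range is refused whole. The fingers move at their own pace and stop on an object; "force" is the grip in N (left out, the last holds). Time passes only in rows, so rows that repeat a pose let the fingers close. It gives the time, the measured TCP pose, the force, the opening and the grip force at its end, in the units of the state.
- manip.state(): the state, without advancing time (a new reading comes with each control period).
- manip.grab_frame(name): name is "side" or "top" or "wrist"; returns a dict with "image" (384x512x3 uint8, red, green, blue), "z_map" (384x512 float32, m along the optical axis (not along the pixel's ray), 0 where there is no reading), "fx", "fy", "cx", "cy" (pixels), "extrinsics" (4x4, takes a point from camera to world coordinates); the wrist camera has in their place "tool_from_camera" (4x4, takes a point from camera to tool coordinates, whose origin is the TCP and whose axes are the flange's). Camera axes: x right, y down, z forward; pixel columns grow to the right and rows downward; lengths in m; the calibration is good to about 2 mm. The wrist camera is an equidistant fisheye: a pixel r from the principal point sees the ray r / f radians off the axis. A picture is of the moment at which its call begins: read the wrist's pose just before it.
- manip.close_job(): hands the job in; it is judged then, once.
The state is a dict: "time": time; "q": joint angles; "dq": joint speeds; "tau": joint torques, N m; "ee_pos": TCP position; "tcp_rot": TCP orientation; "contact_force": force on the tool from outside, world axes, zero at the start; "wrist_torque": the same for the moment, N m; "grip_width": opening from 0.0 (shut) to 1.0 (fully open); "grasp_force": force on a finger pad.
Only numpy, scipy, OpenCV 4.12 (cv2) and the standard library are available. Lean on these libraries where they do the work, as an engineer would, in place of code of your own. Each camera call takes 0.05 s, during which the arm holds its last target. There are 200 camera calls.

## Working session

There is one attempt and no reset: what is moved stays moved. The work goes in short steps, Python scripts to look and compute and a tool call to move; the robot and the scene stay as the last step left them, time stands still between calls to the robot, and variables do not carry over. Pictures are saved under pics/ and viewed, at most 14 in all, crops included, and the job is handed in when it is done.

Besides the shell and the picture viewer there is one more tool, called after "Request:" as name([rows], argument=value, ...), one row to a line, values as JSON. jog_arm: Moves the arm, as the interface text tells. Its arguments: {"type":"object","properties":{"series":{"type":"array","items":{"type":"array","items":{"type":"number","minimum":-1,"maximum":1}}},"force":{"type":"number"}},"required":["series"]}

```bash
mkdir -p pics; cat > h.py <<'E'
import numpy as np, cv2
from workcell import manip
def grab(n):
    f=manip.grab_frame(n); np.savez(f'{n}.npz',**f)
    cv2.imwrite(f'pics/{n}_{int(manip.state()["time"]*100)}.png',cv2.cvtColor(f['image'],cv2.COLOR_RGB2BGR)); return f
def cloud(f):
    v,u=np.mgrid[0:384,0:512]; z=f['z_map']
    P=np.stack([(u-f['cx'])/f['fx']*z,(v-f['cy'])/f['fy']*z,z,np.ones_like(z)],-1)@np.array(f['extrinsics']).T
    P=P[...,:3]; P[z==0]=np.nan; return P
E
python3 - <<'E'
from h import *
for n in('top','side'):
    f=grab(n); print(n,f['fx'],f['fy'],f['cx'],f['cy'],np.round(f['extrinsics'],3).tolist())
print(manip.state())
E
ls pics
```

```text
top 487.0345222843667 487.0345222843667 253.1463066797142 196.35255961701623 [[-0.02, -0.987, 0.16, 0.319], [-1.0, 0.021, 0.007, 0.024], [-0.01, -0.159, -0.987, 1.381], [0.0, 0.0, 0.0, 1.0]]
side 351.97649598325876 351.97649598325876 251.03330691144697 191.8215943643541 [[-0.862, -0.317, 0.395, 0.239], [-0.506, 0.505, -0.7, 0.567], [0.022, -0.803, -0.596, 0.52], [0.0, 0.0, 0.0, 1.0]]
{'time': 0.1, 'q': array([-1.27110915e+00,  8.78998527e-02,  1.37210727e+00, -1.50056795e-05,
        1.68363698e+00, -1.03091990e-01]), 'dq': array([-0.00012135, -0.00052914, -0.00279237,  0.00049479,  0.00026308,
       -0.00021031]), 'tau': array([ 1.26258135e-03, -3.53019869e+01, -3.14221072e+01, -8.79480331e-05,
        7.94764899e-03,  2.04347924e-05]), 'ee_pos': array([ 0.21544636, -0.50554785,  0.23024384]), 'tcp_rot': array([-3.13955056e+00, -1.96278705e-04,  4.02777294e-01]), 'contact_force': array([-0.63044392, -0.29722717,  0.20702462]), 'wrist_torque': array([0.00092655, 0.04726856, 0.04870838]), 'grasp_force': 0.0, 'grip_width': 1.0023278281161798}
side_10.png
top_5.png
```

View pics/top_5.png

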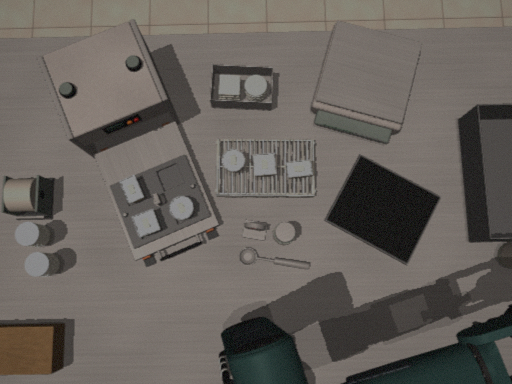

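View pics/side_10.png

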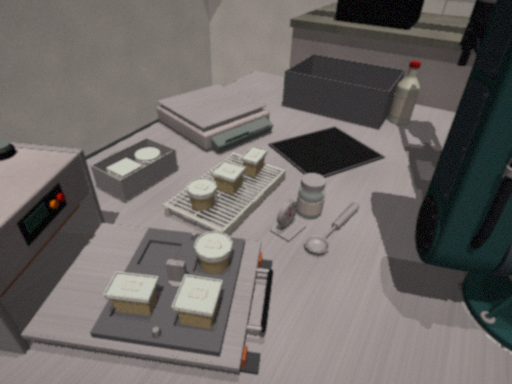

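The top view shows the press at left: oblong pot (132,188), square (147,223), round (181,208), grip (157,200). The deck row is round (233,160), square (264,165), oblong (299,169). The mat is at (382,208), with the jar (285,232) and thermometer (256,230) in front of the deck.

```bash
cat > m.py <<'E'
from h import *
def blobs(P,img,zlo,zhi,box,minn=60):
    x0,x1,y0,y1=box
    m=(P[...,2]>zlo)&(P[...,2]<zhi)&(P[...,0]>x0)&(P[...,0]<x1)&(P[...,1]>y0)&(P[...,1]<y1)
    n,l,s,c=cv2.connectedComponentsWithStats(m.astype(np.uint8),connectivity=4)
    for i in range(1,n):
        if s[i,4]<minn: continue
        q=P[l==i]; r=cv2.minAreaRect((q[:,:2]*1000).astype(np.float32))
        print(np.round(c[i]),s[i,4],'rect',np.round(r[0],1),np.round(r[1],1),round(r[2],1),'z',np.round(np.median(q[:,2])*1000,1), 'mean',np.round(q[:,:2].mean(0)*1000,1))
if __name__=='__main__':
    for n in('top','side'):
        f=np.load(n+'.npz'); P=cloud(f); print(n)
        print(' press lids'); blobs(P,None,.084,.102,(.2,.6,.1,.5))
        print(' grip'); blobs(P,None,.084,.102,(.2,.6,.1,.5),6) if 0 else None
        print(' deck lids'); blobs(P,None,.068,.086,(.3,.6,-.16,.14))
        g=cv2.cvtColor(f['image'],cv2.COLOR_RGB2GRAY); 
        m=((g<60)&(abs(P[...,2]-.006)<.006)&(P[...,1]<-.1)&(P[...,0]>.2)).astype(np.uint8)
        k,l,s,c=cv2.connectedComponentsWithStats(m)
        i=1+np.argmax(s[1:,4]); print(' mat',c[i],s[i,4],cv2.minAreaRect((P[l==i][:,:2]*1000).astype(np.float32)))
        print(' plate'); blobs(P,None,.047,.058,(.2,.6,.1,.5),300)
E
python3 m.py
python3 - <<'E'
import cv2
a=cv2.imread('pics/top_5.png'); cv2.imwrite('pics/topcrop.png',cv2.resize(a[120:270,85:235],(600,600),interpolation=cv2.INTER_CUBIC))
E
```

```text
top
 press lids
[132. 189.] 420 rect [555.9 360.7] [70.3 44.4] 22.8 z 91.0 mean [555.1 360.2]
[181. 208.] 452 rect [501.8 225.2] [62.9 62.5] 0.3 z 91.2 mean [501.5 225.8]
[146. 223.] 518 rect [462.9 320.8] [61.4 61.7] 20.6 z 91.1 mean [462.4 320.2]
 grip
 deck lids
[299. 173.] 155 rect [591.9 -95.6] [17.8 68.3] 4.8 z 77.1 mean [591.1 -93.6]
[265. 173.] 92 rect [594.3  -1.9] [11.5 57.6] 0.4 z 76.9 mean [594.3  -1. ]
 mat [383.04261409 208.68452854] 6289 ((499.8655700683594, -334.748779296875), (252.9912109375, 214.05078125), 59.89116287231445)
 plate
[159. 206.] 2772 rect [527.7 291.8] [190.5 229. ] 21.7 z 52.5 mean [512.4 292.2]
side
 press lids
[213. 245.] 918 rect [502.7 225.3] [63.5 64.3] 14.0 z 90.4 mean [501.1 227.7]
[176. 264.] 178 rect [528.5 292.6] [29.4 12.7] 22.2 z 93.1 mean [527.1 293.8]
[132. 287.] 1290 rect [556.2 360.4] [69.5 46.1] 22.2 z 90.3 mean [555.  361.5]
[198. 295.] 1554 rect [463.8 319.5] [60.6 62.4] 20.4 z 90.3 mean [462.4 321.9]
 grip
 deck lids
[259. 157.] 133 rect [591.4 -95.6] [17.7 69.8] 1.7 z 76.1 mean [590.6 -90.5]
[238. 174.] 102 rect [594.3  -2.3] [11.1 61.4] 0.0 z 76.2 mean [593.7   2.6]
[312. 189.] 148 rect [428.2 -35.3] [51.9 22.8] 16.3 z 78.3 mean [426.3 -31.5]
[288. 203.] 63 rect [452.7  30. ] [32.  13.7] 82.4 z 70.7 mean [452.4  31.2]
 mat [325.01123596 151.37555329] 2937 ((499.5982666015625, -328.9860534667969), (254.467529296875, 215.3856658935547), 59.336097717285156)
 plate
[175. 305.] 6195 rect [529.4 292.1] [190.8 228.5] 22.2 z 52.1 mean [503.1 328.9]
```

View pics/topcrop.png

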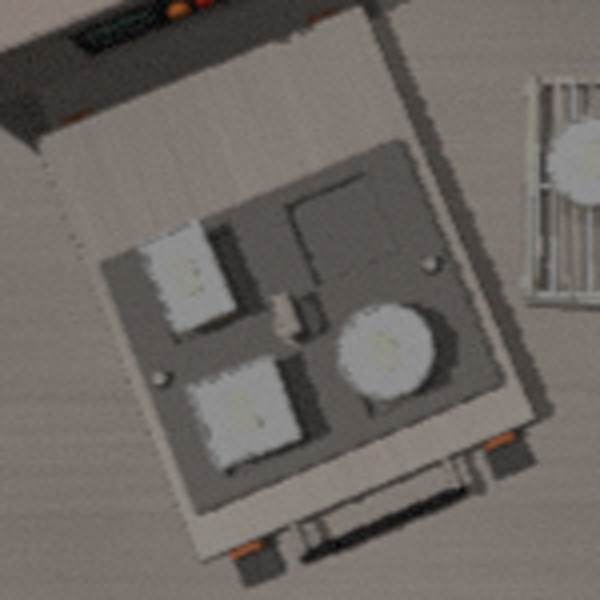

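The crop shows the plate yawed about 22°, with the three pots, the grip at crop (290,315) and dowels at (163,378) and (432,263). The nest on the housing side at right is empty. Now the deck lids with a wider box, and the mat again.

```bash
python3 - <<'E'
from m import *
for n in('top','side'):
    f=np.load(n+'.npz'); P=cloud(f); print(n); blobs(P,None,.070,.084,(.5,.72,-.16,.16))
    # mat via pixel polygon on plane z=.006
    g=cv2.cvtColor(f['image'],cv2.COLOR_RGB2GRAY)
    m=((g<75)&(abs(P[...,2]-.006)<.012)&(P[...,1]<-.1)&(P[...,0]>.2)).astype(np.uint8)
    k,l,s,c=cv2.connectedComponentsWithStats(m); i=1+np.argmax(s[1:,4]); m=(l==i).astype(np.uint8)
    m=cv2.morphologyEx(m,cv2.MORPH_CLOSE,np.ones((5,5)))
    ct=max(cv2.findContours(m,0,2)[0],key=cv2.contourArea)
    E=f['extrinsics']; p=ct[:,0,:].astype(float)
    d=np.c_[(p[:,0]-f['cx'])/f['fx'],(p[:,1]-f['cy'])/f['fy'],np.ones(len(p))]@E[:3,:3].T
    w=E[:3,3]+d*((.006-E[2,3])/d[:,2])[:,None]
    print(cv2.minAreaRect((w[:,:2]*1000).astype(np.float32)))
a=cv2.imread('pics/top_5.png')[120:270,200:450]; b=cv2.imread('pics/side_10.png')[110:260,160:410]
cv2.imwrite('pics/c2.png',cv2.resize(np.vstack([a,b]),None,fx=2,fy=2,interpolation=cv2.INTER_CUBIC))
E
```

```text
top
[233. 160.] 417 rect [632.2  86.4] [60.7 62.8] 88.9 z 77.3 mean [632.6  85.9]
[264. 164.] 476 rect [6.194e+02 5.000e-01] [60.9 59.7] 3.5 z 76.6 mean [6.19e+02 4.00e-01]
[299. 168.] 400 rect [605.6 -94.3] [45.2 68.2] 5.9 z 77.1 mean [605.2 -94. ]
((499.5787658691406, -332.4647216796875), (258.92413330078125, 221.26600646972656), 59.66777801513672)
side
[254. 155.] 321 rect [605.9 -94.4] [43.9 70.6] 4.6 z 76.5 mean [605.  -91.4]
[229. 171.] 472 rect [ 6.202e+02 -5.000e-01] [61.  63.6] 4.9 z 76.4 mean [618.6   2.5]
[202. 187.] 496 rect [633.8  85.3] [62.1 65.1] 35.6 z 76.5 mean [631.7  88. ]
((499.8132019042969, -327.9837341308594), (258.2957458496094, 218.38958740234375), 59.98638916015625)
```

View pics/c2.png

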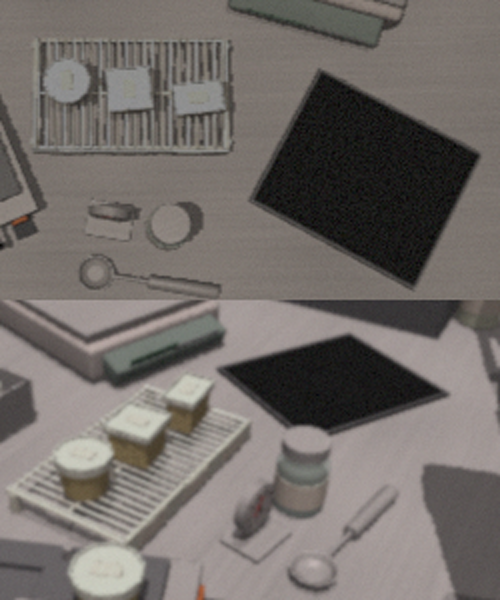

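Deck centres are round (633,86), square (620,0) and oblong (606,-94) mm. The jar and thermometer sit clear of my paths. Moving over the oblong pot first.

Request:
jog_arm([
  [1,0.06,0.16,0,0],
  [1,0.13,0.33,0,0],
  [1,0.19,0.49,0,0],
  [1,0.25,0.65,0,0],
  [1,0.32,0.81,0,0],
  [1,0.378,0.963,0,0],
  [1,0.378,0.963,0,0],
], force=30)

```text
time: 0.8
ee_pos: [0.3299, -0.213, 0.2313]
tcp_rot: [-3.141, -0.001, 0.409]
contact_force: [0.3, -1.0, -0.2]
grip_width: 0.992
grasp_force: 0.0
```

Request:
jog_arm([
  [1,0.06,0.16,0,0],
  [1,0.13,0.33,0,0],
  [1,0.19,0.49,0,0],
  [1,0.25,0.65,0,0],
  [1,0.32,0.81,0,0],
  [1,0.378,0.963,0,0],
  [1,0.378,0.963,0,0],
])

```text
time: 1.5
ee_pos: [0.4432, 0.0755, 0.2305]
tcp_rot: [-3.14, 0.0, 0.409]
contact_force: [0.1, 0.2, 0.7]
grip_width: 0.997
grasp_force: 0.0
```

Request:
jog_arm([
  [1,0.06,0.16,0,0],
  [1,0.13,0.33,0,0],
  [1,0.19,0.49,0,0],
  [1,0.25,0.65,0,0],
  [1,0.32,0.81,0,0],
  [1,0.378,0.963,0,0],
  [1,0.378,0.963,0,0],
  [1,0.378,0.963,0,0],
  [1,0.378,0.963,0,0],
])

```text
time: 2.4
ee_pos: [0.5561, 0.3589, 0.2311]
tcp_rot: [3.14, 0.001, 0.401]
contact_force: [-0.4, -1.0, 0.5]
grip_width: 0.999
grasp_force: 0.0
```

```bash
python3 - <<'E'
from h import *
s=manip.state(); print(s); f=grab('wrist'); print(f['fx'],f['cx'],f['cy'],np.round(f['tool_from_camera'],3))
import glob; print(glob.glob('pics/w*'))
E
```

```text
{'time': 2.4, 'q': array([ 4.88092653e-01,  3.41593294e-01,  1.06924099e+00, -1.19074127e-03,
        1.73213586e+00,  1.65734702e+00]), 'dq': array([-0.01128492, -0.03102644,  0.01082806,  0.00358489, -0.00134313,
        0.00411506]), 'tau': array([ 7.10595343e-01, -4.49213076e+01, -3.13340807e+01,  5.72183391e-02,
       -4.07311250e-02, -2.02383475e-03]), 'ee_pos': array([0.55605683, 0.35888402, 0.23105238]), 'tcp_rot': array([3.14030245e+00, 1.27060606e-03, 4.01350669e-01]), 'contact_force': array([-0.38811721, -1.00917911,  0.46947199]), 'wrist_torque': array([-0.02139405,  0.02728264, -0.00317465]), 'grasp_force': 0.0, 'grip_width': 0.9993320921990373}
297.3186396354542 257.026630862733 187.02909020586742 [[ 0.    -0.948 -0.319  0.082]
 [ 1.     0.     0.     0.002]
 [-0.    -0.319  0.948 -0.142]
 [ 0.     0.     0.     1.   ]]
['pics/wrist_245.png']
```

```bash
cat >> h.py <<'E'
from scipy.spatial.transform import Rotation as Rt
def wcloud(f,s):
    v,u=np.mgrid[0:384,0:512]; z=f['z_map']; a=(u-f['cx'])/f['fx']; b=(v-f['cy'])/f['fy']
    r=np.hypot(a,b)+1e-9; t=np.tan(r)/r
    P=np.stack([a*t*z,b*t*z,z,np.ones_like(z)],-1)
    T=np.eye(4); T[:3,:3]=Rt.from_euler('xyz',s['tcp_rot']).as_matrix(); T[:3,3]=s['ee_pos']
    P=(P@np.array(f['tool_from_camera']).T@T.T)[...,:3]; P[(z==0)|(r>1.4)]=np.nan; return P
E
python3 - <<'E'
from m import *
s=manip.state(); f=grab('wrist'); P=wcloud(f,s); print(s['ee_pos'],s['tcp_rot'])
blobs(P,None,.082,.1,(.2,.7,.1,.5),100); print('pl');blobs(P,None,.045,.059,(.2,.7,.1,.5),600)
E
ls pics/w*
```

```text
[0.55603325 0.35864692 0.23173754] [3.14063678e+00 2.03816919e-04 4.00795159e-01]
[255. 171.] 2914 rect [557.2 359.4] [68.4 43.3] 23.5 z 90.0 mean [558.6 359.9]
[304. 218.] 371 rect [530.6 291.5] [30.5 12.5] 22.6 z 93.3 mean [532.1 293. ]
[337. 252.] 1155 rect [506.3 231.2] [50.9 64. ] 69.5 z 89.7 mean [507.4 237.1]
[256. 258.] 2572 rect [464.7 319.1] [61.5 60.8] 20.1 z 89.9 mean [466.7 320. ]
pl
[294. 189.] 15073 rect [529.7 291.1] [191.7 227.4] 22.3 z 51.7 mean [545.9 303.5]
pics/wrist_245.png
pics/wrist_250.png
```

View pics/wrist_245.png

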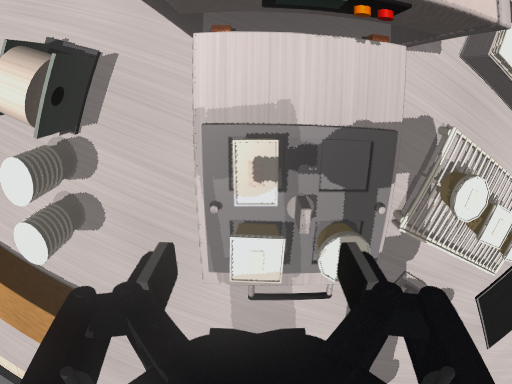

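The wrist view shows the oblong pot at (256,171), between the fingers' lines and square to the tool, with nothing under the fingertips. Wrist measurements agree with the other cameras within about 1.5 mm, so I'm descending.

Request:
jog_arm([
  [1,0.003,0.003,-0.1,0],
  [1,0.003,0.003,-0.2,0],
  [1,0.003,0.003,-0.28,0],
  [1,0.003,0.003,-0.35,0],
  [1,0.003,0.003,-0.42,0],
  [1,0.003,0.003,-0.48,0],
  [1,0.003,0.003,-0.52,0],
  [1,0.003,0.003,-0.555,0],
  [1,0.003,0.003,-0.555,0],
  [1,0.003,0.003,-0.555,0],
])

```text
time: 3.5
ee_pos: [0.5571, 0.3615, 0.0657]
tcp_rot: [3.142, -0.001, 0.402]
contact_force: [-0.4, 0.2, 0.5]
grip_width: 0.998
grasp_force: 0.0
```

Request:
jog_arm([
  [0.5,0,0,0,0],
  [0.2,0,0,0,0],
  [0,0,0,0,0],
  [-0.2,0,0,0,0],
  [-0.4,0,0,0,0],
  [-0.4,0,0,0,0],
  [-0.4,0,0,0,0],
  [-0.4,0,0,0,0],
], force=30)

```text
time: 4.3
ee_pos: [0.5572, 0.3619, 0.0658]
tcp_rot: [-3.142, -0.002, 0.403]
contact_force: [-0.2, -1.0, 4.6]
grip_width: 0.509
grasp_force: 31.3
```

Request:
jog_arm([
  [-0.4,0,0,0.02,0],
  [-0.4,0,0,0.05,0],
  [-0.4,0,0,0.1,0],
  [-0.4,0,0,0.17,0],
  [-0.4,0,0,0.25,0],
  [-0.4,0,0,0.33,0],
  [-0.4,0,0,0.41,0],
  [-0.4,0,0,0.48,0],
  [-0.4,0,0,0.52,0],
  [-0.4,0,0,0.55,0],
  [-0.4,0,0,0.55,0],
])

```text
time: 5.4
ee_pos: [0.5571, 0.3618, 0.2313]
tcp_rot: [-3.141, -0.002, 0.403]
contact_force: [0.8, 0.7, -1.7]
grip_width: 0.508
grasp_force: 30.8
```

```bash
python3 - <<'E'
from m import *
s=manip.state(); print(s['ee_pos'],s['tcp_rot'],s['grip_width'],s['contact_force'])
f=grab('side');print(manip.state()['time'])
P=cloud(f);blobs(P,None,.24,.28,(.45,.65,.25,.45),50)
a=f['image'][100:384,0:300,::-1]; cv2.imwrite('pics/held1.png',cv2.resize(a,None,fx=2,fy=2))
E
```

```text
[0.557055   0.36180692 0.23132198] [-3.14149351e+00 -2.22857529e-03  4.02831086e-01] 0.5080762606394598 [ 0.77533725  0.65323296 -1.66913425]
5.45
[113. 201.] 1801 rect [549.6 361.4] [72.4 66.9] 78.7 z 256.2 mean [544.7 361.5]
```

View pics/held1.png

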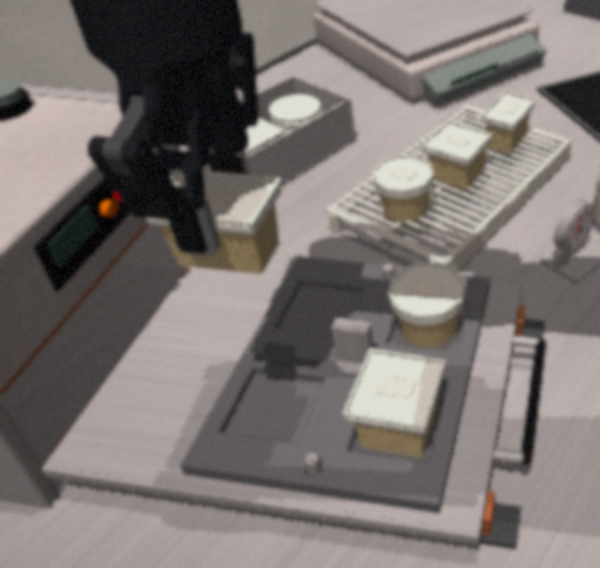

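The held oblong pot hangs level at crop (225,230) and the other pots have not moved. Carrying it to the deck.

Request:
jog_arm([
  [-0.4,0.008,-0.08,0,0.02],
  [-0.4,0.02,-0.19,0,0.055],
  [-0.4,0.035,-0.32,0,0.09],
  [-0.4,0.05,-0.45,0,0.125],
  [-0.4,0.065,-0.58,0,0.16],
  [-0.4,0.08,-0.7,0,0.19],
  [-0.4,0.08,-0.76,0,0.2],
])

```text
time: 6.15
ee_pos: [0.5803, 0.1303, 0.2278]
tcp_rot: [-3.14, 0.003, 1.03]
contact_force: [0.1, 0.3, -1.4]
grip_width: 0.512
grasp_force: 30.9
```

Request:
jog_arm([
  [-0.4,0.01,-0.1,0,0.03],
  [-0.4,0.02,-0.22,0,0.065],
  [-0.4,0.04,-0.35,0,0.1],
  [-0.4,0.055,-0.48,0,0.135],
  [-0.4,0.07,-0.61,0,0.17],
  [-0.4,0.08,-0.72,0,0.195],
  [-0.4,0.082,-0.76,0,0.201],
  [-0.4,0.082,-0.76,0,0.201],
  [-0.4,0.082,-0.76,0,0.201],
  [-0.4,0.082,-0.76,0,0.201],
])

```text
time: 7.15
ee_pos: [0.6051, -0.0931, 0.2292]
tcp_rot: [-3.141, -0.001, 1.664]
contact_force: [-0.5, 0.3, -1.4]
grip_width: 0.507
grasp_force: 30.9
```

```bash
python3 - <<'E'
from m import *
s=manip.state(); print(s['ee_pos'],s['tcp_rot']); f=grab('wrist'); P=wcloud(f,s); print(manip.state()['time'],manip.state()['ee_pos'])
print('deck');blobs(P,None,.068,.085,(.5,.72,-.2,.2),100)
print('held');blobs(P,None,.15,.28,(.5,.72,-.2,.0),100)
E
ls pics
```

```text
[ 0.60506416 -0.09314123  0.22921176] [-3.14063334e+00 -9.31353297e-04  1.66367596e+00]
7.2 [ 0.60517196 -0.0930678   0.22946253]
deck
[303.  14.] 1691 rect [636.7  69.4] [63.6 34.4] 9.2 z 75.9 mean [635.6  71.1]
[282.  81.] 3672 rect [621.3  -0.9] [60.2 60.6] 3.6 z 75.9 mean [ 6.211e+02 -6.000e-01]
[259. 163.] 2066 rect [606.5 -86.8] [43.3 51. ] 5.4 z 76.1 mean [606.4 -85.7]
held
[257. 260.] 15651 rect [606.1 -95.6] [88.4 69.7] 5.6 z 253.6 mean [605.2 -88.4]
c2.png
held1.png
side_10.png
side_545.png
top_5.png
topcrop.png
wrist_245.png
wrist_250.png
wrist_720.png
```

```bash
python3 - <<'E'
from m import *
s=manip.state(); f=np.load('wrist.npz'); P=wcloud(f,s)
for lo,hi in((.243,.249),(.249,.253),(.253,.259)):
    m=(P[...,2]>lo)&(P[...,2]<hi)&(abs(P[...,0]-.606)<.018)&(P[...,1]<-.03); y=P[m][:,1]; print(lo,len(y),np.percentile(y,[.5,2,50,98,99.5]).round(4)) if len(y) else 0
cv2.imwrite('pics/held2.png',cv2.resize(f['image'][60:384,120:400,::-1],None,fx=1.8,fy=1.8))
E
```

```text
0.243 113 [-0.0631 -0.0628 -0.0617 -0.0597 -0.0594]
0.249 1468 [-0.1289 -0.128  -0.0804 -0.0599 -0.0596]
0.253 7749 [-0.1297 -0.1284 -0.0894 -0.0611 -0.06  ]
```

View pics/held2.png

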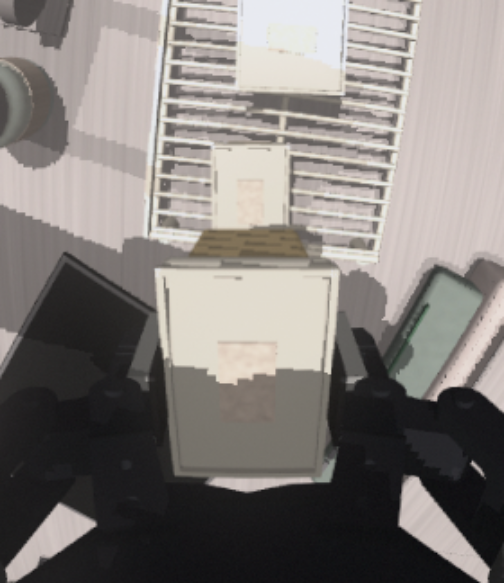

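The held lid is level and sits squarely in line with the deck oblong behind it. Offsets are about +1.3 mm in x and -1 mm in y, so I'm lowering.

Request:
jog_arm([
  [-0.4,0.004,-0.004,-0.06,0],
  [-0.4,0.004,-0.004,-0.13,0],
  [-0.4,0.004,-0.004,-0.2,0],
  [-0.4,0.004,-0.004,-0.27,0],
  [-0.4,0.004,-0.004,-0.33,0],
  [-0.4,0.004,-0.004,-0.37,0],
  [-0.4,0.004,-0.004,-0.4,0],
  [-0.4,0.004,-0.004,-0.415,0],
  [-0.4,0.004,-0.004,-0.425,0],
  [-0.4,0.004,-0.004,-0.43,0],
  [-0.4,0.004,-0.004,-0.43,0],
])

```text
time: 8.3
ee_pos: [0.6068, -0.0957, 0.1014]
tcp_rot: [3.141, 0.0, 1.663]
contact_force: [1.0, -0.1, -1.6]
grip_width: 0.507
grasp_force: 31.0
```

Request:
jog_arm([
  [-0.4,0,0,-0.003,0],
  [-0.4,0,0,-0.006,0],
  [-0.4,0,0,-0.009,0],
  [-0.4,0,0,-0.012,0],
  [-0.4,0,0,-0.012,0],
  [-0.4,0,0,-0.012,0],
])

```text
time: 8.9
ee_pos: [0.6066, -0.0957, 0.0978]
tcp_rot: [3.141, 0.0, 1.663]
contact_force: [-0.9, 0.9, 1.8]
grip_width: 0.509
grasp_force: 31.3
```

Request:
jog_arm([
  [0.05,0,0,0,0],
  [0.1,0,0,0,0],
  [0.2,0,0,0,0],
  [0.3,0,0,0,0],
  [0.4,0,0,0,0],
  [0.5,0,0,0,0],
  [0.5,0,0,0.02,0],
  [0.6,0,0,0.06,0],
  [0.7,0,0,0.15,0],
  [0.8,0,0,0.28,0],
  [1,0,0,0.42,0],
  [1,0,0,0.45,0],
])

```text
time: 10.1
ee_pos: [0.609, -0.0962, 0.2409]
tcp_rot: [3.129, 0.005, 1.663]
contact_force: [0.6, -0.2, 0.3]
grip_width: 0.999
grasp_force: 0.0
```

```bash
python3 - <<'E'
from m import *
s=manip.state(); print(s['ee_pos'],s['tcp_rot']); f=grab('wrist'); P=wcloud(f,s); print(manip.state()['time'])
print('deck');blobs(P,None,.068,.085,(.5,.72,-.2,.2),100)
print('stack');blobs(P,None,.115,.132,(.5,.72,-.2,.2),100)
f=grab('side');P=cloud(f); print('deck');blobs(P,None,.068,.084,(.5,.72,-.16,.16))
print('stack');blobs(P,None,.115,.132,(.5,.72,-.2,.2),100)
E
```

```text
[ 0.60895192 -0.09618787  0.24088002] [3.12882896 0.0045073  1.66258401]
10.15
deck
[296.  12.] 1508 rect [636.5  68.9] [64.  33.8] 8.1 z 75.8 mean [635.7  70.6]
[275.  77.] 3444 rect [621.3  -0.9] [60.6 60.3] 4.3 z 75.9 mean [621.   -0.9]
[252. 138.] 453 rect [604.1 -66.5] [42.7 10.3] 5.2 z 76.0 mean [604.1 -66.1]
stack
[254. 179.] 3337 rect [608.  -97.8] [43.3 67.7] 5.5 z 122.0 mean [607.9 -96.3]
deck
[254. 158.] 190 rect [605.8 -93.7] [44.3 68.3] 4.3 z 76.6 mean [597.7 -79.4]
[228. 171.] 479 rect [6.205e+02 2.000e-01] [62.1 63.4] 2.7 z 76.4 mean [618.6   3.1]
[202. 188.] 517 rect [633.6  85.5] [62.2 65.3] 37.9 z 76.2 mean [631.2  88.7]
stack
[255. 138.] 332 rect [607.1 -97.2] [44.9 72.3] 6.4 z 122.6 mean [605.7 -93.7]
```

The oblong pot is seated: top at z 122 mm, level, offset about 1 and 2 mm, within the play, and the deck pots have not moved. Next is the square pot.

Request:
jog_arm([
  [1,-0.03,0.09,0,0.01],
  [1,-0.08,0.24,0,0.02],
  [1,-0.13,0.39,0,0.03],
  [1,-0.18,0.54,0,0.04],
  [1,-0.22,0.64,0,0.05],
  [1,-0.237,0.69,0,0.05],
])

```text
time: 10.8
ee_pos: [0.5334, 0.1138, 0.2304]
tcp_rot: [-3.138, -0.001, 1.823]
contact_force: [-0.1, -1.5, -0.1]
grip_width: 1.003
grasp_force: 0.0
```

Request:
jog_arm([
  [1,-0.05,0.15,0,0.01],
  [1,-0.1,0.3,0,0.02],
  [1,-0.15,0.44,0,0.03],
  [1,-0.2,0.58,0,0.033],
  [1,-0.237,0.66,0,0.033],
  [1,-0.237,0.69,0,0.033],
  [1,-0.237,0.69,0,0.033],
  [1,-0.237,0.69,0,0.033],
  [1,-0.237,0.69,0,0.033],
])

```text
time: 11.7
ee_pos: [0.4651, 0.3169, 0.2319]
tcp_rot: [-3.141, 0.001, 1.921]
contact_force: [-0.1, -0.6, -0.5]
grip_width: 1.001
grasp_force: 0.0
```

```bash
python3 - <<'E'
from m import *
s=manip.state(); print(s['ee_pos'],s['tcp_rot']); f=grab('wrist'); P=wcloud(f,s); print(manip.state()['time'])
blobs(P,None,.083,.1,(.2,.7,.1,.5),100)
E
```

```text
[0.46513293 0.31688055 0.23192363] [-3.14121221e+00  7.87535232e-04  1.92083374e+00]
11.75
[475. 101.] 121 rect [667.3 485.4] [ 4.4 15.2] 21.9 z 91.7 mean [667.3 485.1]
[257. 169.] 3570 rect [464.3 318.8] [59.6 60.5] 20.1 z 90.0 mean [464.  319.9]
[306. 214.] 390 rect [529.3 291.8] [29.8 12.5] 21.6 z 93.1 mean [528.4 293. ]
[261. 256.] 2289 rect [503.8 225. ] [63.5 64.1] 68.8 z 89.9 mean [502.8 227. ]
```

Request:
jog_arm([
  [1,-0.001,0.002,-0.1,0],
  [1,-0.001,0.002,-0.2,0],
  [1,-0.001,0.002,-0.28,0],
  [1,-0.001,0.002,-0.35,0],
  [1,-0.001,0.002,-0.42,0],
  [1,-0.001,0.002,-0.48,0],
  [1,-0.001,0.002,-0.53,0],
  [1,-0.001,0.002,-0.565,0],
  [1,-0.001,0.002,-0.565,0],
  [1,-0.001,0.002,-0.565,0],
])

```text
time: 12.75
ee_pos: [0.4644, 0.319, 0.0632]
tcp_rot: [3.141, -0.0, 1.923]
contact_force: [0.1, 0.6, 0.2]
grip_width: 0.998
grasp_force: 0.0
```

Request:
jog_arm([
  [0.7,0,0,0,0],
  [0.5,0,0,0,0],
  [0.3,0,0,0,0],
  [0.1,0,0,0,0],
  [0,0,0,0,0],
  [0,0,0,0,0],
  [0,0,0,0,0],
])

```text
time: 13.45
ee_pos: [0.4647, 0.3194, 0.064]
tcp_rot: [3.139, -0.0, 1.923]
contact_force: [-0.8, 0.2, 4.8]
grip_width: 0.696
grasp_force: 33.9
```

Request:
jog_arm([
  [0,0,0,0.02,0],
  [0,0,0,0.05,0],
  [0,0,0,0.1,0],
  [0,0,0,0.17,0],
  [0,0,0,0.25,0],
  [0,0,0,0.33,0],
  [0,0,0,0.41,0],
  [0,0,0,0.48,0],
  [0,0,0,0.53,0],
  [0,0,0,0.57,0],
  [0,0,0,0.57,0],
])

```text
time: 14.55
ee_pos: [0.4647, 0.3194, 0.236]
tcp_rot: [3.138, -0.001, 1.923]
contact_force: [0.9, -0.3, -0.9]
grip_width: 0.698
grasp_force: 33.2
```

Request:
jog_arm([
  [0,0.03,-0.06,0,-0.01],
  [0,0.08,-0.16,0,-0.02],
  [0,0.14,-0.28,0,-0.03],
  [0,0.19,-0.39,0,-0.04],
  [0,0.24,-0.48,0,-0.045],
  [0,0.26,-0.533,0,-0.045],
])

```text
time: 15.15
ee_pos: [0.5424, 0.1568, 0.232]
tcp_rot: [-3.139, 0.0, 1.78]
contact_force: [0.4, -0.4, -1.9]
grip_width: 0.694
grasp_force: 33.2
```

Request:
jog_arm([
  [0,0.04,-0.08,0,-0.01],
  [0,0.09,-0.19,0,-0.02],
  [0,0.14,-0.3,0,-0.03],
  [0,0.19,-0.41,0,-0.04],
  [0,0.24,-0.49,0,-0.045],
  [0,0.263,-0.533,0,-0.0455],
  [0,0.263,-0.533,0,-0.0455],
  [0,0.263,-0.533,0,-0.0455],
  [0,0.263,-0.533,0,-0.0455],
  [0,0.263,-0.533,0,-0.0455],
])

```text
time: 16.15
ee_pos: [0.6205, 0.0007, 0.2341]
tcp_rot: [3.141, -0.0, 1.641]
contact_force: [0.0, 0.4, -0.7]
grip_width: 0.693
grasp_force: 33.2
```

```bash
cat > k.py <<'E'
from m import *
s=manip.state(); print(s['ee_pos'],s['tcp_rot'],s['grip_width'],s['contact_force']); f=grab('wrist'); P=wcloud(f,s); print(manip.state()['time'])
print('deck');blobs(P,None,.068,.085,(.5,.72,-.2,.2),100)
print('stack');blobs(P,None,.115,.132,(.5,.72,-.2,.2),100)
e=s['ee_pos']; m=(P[...,2]>e[2]+.017)&(P[...,2]<e[2]+.035)&(abs(P[...,0]-e[0])<.015)&(abs(P[...,1]-e[1])<.045)
q=P[m]
if len(q)>50: print('held y',np.percentile(q[:,1],[.5,2,98,99.5]).round(4),'z',np.percentile(q[:,2],[2,50,98]).round(4))
E
python3 k.py
```

```text
[0.62045304 0.00068043 0.23407354] [ 3.14129169e+00 -3.44034287e-04  1.64112434e+00] 0.6926775236425291 [ 0.01804663  0.37174584 -0.65759794]
16.2
deck
[276.  89.] 3176 rect [634.6  84.7] [63.9 63.7] 48.4 z 75.9 mean [634.5  84.7]
[257. 165.] 2837 rect [620.9   2.9] [59.6 53. ] 3.8 z 76.0 mean [620.8   4. ]
stack
held y [-0.0292 -0.0282  0.0313  0.0318] z [0.256  0.2599 0.262 ]
```

Request:
jog_arm([
  [0,0.001,-0.006,-0.06,0],
  [0,0.001,-0.006,-0.13,0],
  [0,0.001,-0.006,-0.2,0],
  [0,0.001,-0.006,-0.27,0],
  [0,0.001,-0.006,-0.33,0],
  [0,0.001,-0.006,-0.38,0],
  [0,0.001,-0.006,-0.41,0],
  [0,0.001,-0.006,-0.43,0],
  [0,0.001,-0.006,-0.44,0],
  [0,0.001,-0.006,-0.445,0],
  [0,0.001,-0.006,-0.445,0],
])

```text
time: 17.3
ee_pos: [0.6216, -0.0026, 0.1009]
tcp_rot: [3.14, 0.0, 1.639]
contact_force: [0.3, -0.6, -1.1]
grip_width: 0.695
grasp_force: 33.2
```

Request:
jog_arm([
  [0,0,0,-0.003,0],
  [0,0,0,-0.006,0],
  [0,0,0,-0.009,0],
  [0,0,0,-0.012,0],
  [0,0,0,-0.012,0],
  [0,0,0,-0.012,0],
])

```text
time: 17.9
ee_pos: [0.6212, -0.0026, 0.0966]
tcp_rot: [-3.142, -0.0, 1.639]
contact_force: [0.3, -0.2, -1.1]
grip_width: 0.696
grasp_force: 33.2
```

Request:
jog_arm([
  [0,0,0.004,0,0],
  [0,0,0.004,-0.002,0],
  [0,0,0.004,-0.004,0],
  [0,0,0.004,-0.006,0],
  [0,0,0.004,-0.006,0],
])

```text
time: 18.4
ee_pos: [0.6213, -0.0013, 0.096]
tcp_rot: [3.141, -0.0, 1.639]
contact_force: [-2.0, 0.9, 5.6]
grip_width: 0.701
grasp_force: 33.8
```

Contact at 5.6 N, so I'm releasing.

Request:
jog_arm([
  [0.42,0,0,0,0],
  [0.5,0,0,0,0],
  [0.6,0,0,0,0],
  [0.7,0,0,0,0],
  [0.8,0,0,0,0],
  [0.8,0,0,0,0],
  [0.8,0,0,0.02,0],
  [0.9,0,0,0.06,0],
  [0.9,0,0,0.15,0],
  [1,0,0,0.28,0],
  [1,0,0,0.42,0],
  [1,0,0,0.45,0],
])

```text
time: 19.6
ee_pos: [0.6237, -0.0016, 0.2386]
tcp_rot: [3.128, 0.002, 1.639]
contact_force: [0.3, 0.2, -0.0]
grip_width: 1.002
grasp_force: 0.0
```

```bash
python3 k.py; python3 - <<'E'
from m import *
f=grab('side');P=cloud(f); print('deck');blobs(P,None,.068,.084,(.5,.72,-.16,.16))
print('stack');blobs(P,None,.115,.132,(.5,.72,-.2,.2),100)
E
```

```text
[ 0.62374997 -0.00159646  0.23859082] [3.12799904e+00 2.20614361e-03 1.63905835e+00] 1.0024915852651857 [ 0.30665466  0.21357374 -0.01826407]
19.65
deck
[271.  86.] 3087 rect [634.5  85. ] [64.3 63.4] 60.1 z 75.9 mean [634.4  84.7]
[252. 142.] 468 rect [619.  25.] [59.   8.5] 3.7 z 76.1 mean [619.1  25.6]
[235. 222.] 552 rect [605.7 -72.9] [44.6 25.8] 3.4 z 76.1 mean [605.6 -67.6]
stack
[253. 178.] 4155 rect [621.9  -1.3] [59.6 60. ] 3.8 z 122.0 mean [ 6.218e+02 -2.000e-01]
[234. 264.] 2441 rect [608.1 -98. ] [45.  69.6] 5.6 z 121.9 mean [608.1 -95. ]
deck
[255. 158.] 179 rect [605.4 -94.1] [43.6 70.1] 4.8 z 76.8 mean [595.9 -80.3]
[229. 174.] 244 rect [619.9   1.2] [60.4 62.6] 3.7 z 76.9 mean [609.4  14.6]
[202. 188.] 518 rect [633.3  86.1] [64.  63.3] 14.3 z 76.4 mean [631.4  88.6]
stack
[255. 138.] 331 rect [607.2 -96.5] [44.9 71.8] 6.1 z 122.6 mean [605.6 -93.7]
[228. 153.] 482 rect [620.9  -0.7] [60.6 62.3] 4.5 z 122.5 mean [619.1   2.6]
```

The square pot is seated within about 1 mm (z 122) and the deck pots stand as before. Now the round pot, keeping the same tool yaw.

Request:
jog_arm([
  [1,-0.03,0.06,0,0],
  [1,-0.1,0.19,0,0],
  [1,-0.17,0.33,0,0],
  [1,-0.24,0.46,0,0],
  [1,-0.31,0.6,0,0],
  [1,-0.37,0.71,0,0],
  [1,-0.393,0.754,0,0],
  [1,-0.393,0.754,0,0],
  [1,-0.393,0.754,0,0],
  [1,-0.393,0.754,0,0],
])

```text
time: 20.7
ee_pos: [0.5038, 0.2235, 0.2291]
tcp_rot: [-3.141, 0.001, 1.637]
contact_force: [0.5, -0.2, 0.8]
grip_width: 0.999
grasp_force: 0.0
```

```bash
python3 - <<'E'
from m import *
s=manip.state(); print(s['ee_pos'],s['tcp_rot']); f=grab('wrist'); P=wcloud(f,s); print(manip.state()['time'])
blobs(P,None,.083,.1,(.2,.7,.1,.5),100)
print('plate');blobs(P,None,.047,.057,(.2,.7,.1,.5),1000)
E
```

```text
[0.5037914  0.22347885 0.22913025] [-3.14074830e+00  9.65849172e-04  1.63710326e+00]
20.75
[289. 106.] 421 rect [529.9 291.2] [30.  12.7] 21.6 z 93.3 mean [529.6 291.6]
[256. 171.] 3229 rect [503.7 225.2] [63.9 63.4] 1.9 z 90.0 mean [503.4 225.5]
plate
[282. 100.] 20397 rect [530.4 291.2] [191.6 227.7] 22.4 z 51.6 mean [527.6 296. ]
```

Request:
jog_arm([
  [1,0,0.001,-0.1,0],
  [1,0,0.001,-0.2,0],
  [1,0,0.001,-0.28,0],
  [1,0,0.001,-0.35,0],
  [1,0,0.001,-0.42,0],
  [1,0,0.001,-0.48,0],
  [1,0,0.001,-0.53,0],
  [1,0,0.001,-0.56,0],
  [1,0,0.001,-0.56,0],
  [1,0,0.001,-0.56,0],
])

```text
time: 21.75
ee_pos: [0.5039, 0.225, 0.0624]
tcp_rot: [3.141, -0.0, 1.639]
contact_force: [0.5, -0.5, 0.5]
grip_width: 1.006
grasp_force: 0.0
```

Request:
jog_arm([
  [0.8,0,0,0,0],
  [0.6,0,0,0,0],
  [0.4,0,0,0,0],
  [0.2,0,0,0,0],
  [0.1,0,0,0,0],
  [0.1,0,0,0,0],
  [0.1,0,0,0,0],
])

```text
time: 22.45
ee_pos: [0.5038, 0.2254, 0.0632]
tcp_rot: [3.14, -0.001, 1.639]
contact_force: [-1.9, 0.5, 5.3]
grip_width: 0.737
grasp_force: 33.3
```

Request:
jog_arm([
  [0.1,0,0,0.02,0],
  [0.1,0,0,0.05,0],
  [0.1,0,0,0.1,0],
  [0.1,0,0,0.17,0],
  [0.1,0,0,0.25,0],
  [0.1,0,0,0.33,0],
  [0.1,0,0,0.41,0],
  [0.1,0,0,0.48,0],
  [0.1,0,0,0.53,0],
  [0.1,0,0,0.57,0],
  [0.1,0,0,0.57,0],
])

```text
time: 23.55
ee_pos: [0.5041, 0.2254, 0.2351]
tcp_rot: [3.138, -0.001, 1.639]
contact_force: [0.6, 0.6, -1.5]
grip_width: 0.735
grasp_force: 33.3
```

Request:
jog_arm([
  [0.1,0.03,-0.03,0,0],
  [0.1,0.09,-0.1,0,0],
  [0.1,0.16,-0.17,0,0],
  [0.1,0.23,-0.25,0,0],
  [0.1,0.3,-0.32,0,0],
  [0.1,0.37,-0.39,0,0],
  [0.1,0.42,-0.44,0,0],
  [0.1,0.436,-0.467,0,0],
  [0.1,0.436,-0.467,0,0],
  [0.1,0.436,-0.467,0,0],
  [0.1,0.436,-0.467,0,0],
])

```text
time: 24.65
ee_pos: [0.6334, 0.0859, 0.2329]
tcp_rot: [-3.141, -0.0, 1.64]
contact_force: [-0.1, -0.2, -0.3]
grip_width: 0.736
grasp_force: 33.3
```

```bash
python3 k.py
```

```text
[0.63341056 0.08592073 0.23287218] [-3.14125859e+00 -3.82885623e-04  1.64026843e+00] 0.7364828133266126 [-0.07770099 -0.19696815 -0.27998746]
24.7
deck
[258. 167.] 2676 rect [634.3  87.8] [62.1 57.9] 4.0 z 76.0 mean [634.5  87.5]
stack
[219. 320.] 553 rect [606.3 -83.4] [44.9 42.6] 9.1 z 121.9 mean [601.9 -84.2]
held y [0.0551 0.0562 0.1171 0.1175] z [0.2532 0.2594 0.2615]
```

Request:
jog_arm([
  [0.1,0,0,-0.06,0],
  [0.1,0,0,-0.13,0],
  [0.1,0,0,-0.2,0],
  [0.1,0,0,-0.27,0],
  [0.1,0,0,-0.33,0],
  [0.1,0,0,-0.38,0],
  [0.1,0,0,-0.41,0],
  [0.1,0,0,-0.43,0],
  [0.1,0,0,-0.44,0],
  [0.1,0,0,-0.445,0],
  [0.1,0,0,-0.445,0],
])

```text
time: 25.8
ee_pos: [0.6345, 0.085, 0.1]
tcp_rot: [3.14, 0.0, 1.639]
contact_force: [0.5, -0.4, -1.0]
grip_width: 0.737
grasp_force: 33.4
```

Request:
jog_arm([
  [0.1,0,0,-0.003,0],
  [0.1,0,0,-0.006,0],
  [0.1,0,0,-0.009,0],
  [0.1,0,0,-0.012,0],
  [0.1,0,0,-0.014,0],
  [0.1,0,0,-0.014,0],
])

```text
time: 26.4
ee_pos: [0.6341, 0.085, 0.0953]
tcp_rot: [3.141, 0.0, 1.639]
contact_force: [-0.1, -0.7, -0.9]
grip_width: 0.738
grasp_force: 33.4
```

Request:
jog_arm([
  [0.1,0,0,-0.002,0],
  [0.1,0,0,-0.004,0],
  [0.1,0,0,-0.006,0],
  [0.1,0,0,-0.006,0],
])

```text
time: 26.8
ee_pos: [0.6342, 0.085, 0.0953]
tcp_rot: [3.14, 0.0, 1.639]
contact_force: [-3.7, 0.4, 6.3]
grip_width: 0.738
grasp_force: 33.9
```

Request:
jog_arm([
  [0.5,0,0,0,0],
  [0.6,0,0,0,0],
  [0.7,0,0,0,0],
  [0.8,0,0,0,0],
  [0.9,0,0,0,0],
  [0.9,0,0,0,0],
  [0.9,0,0,0.02,0],
  [0.9,0,0,0.06,0],
  [1,0,0,0.15,0],
  [1,0,0,0.28,0],
  [1,0,0,0.42,0],
  [1,0,0,0.45,0],
])

```text
time: 28.0
ee_pos: [0.6366, 0.0852, 0.2373]
tcp_rot: [3.128, 0.0, 1.639]
contact_force: [0.7, -0.4, 1.6]
grip_width: 0.997
grasp_force: 0.0
```

```bash
python3 k.py; python3 - <<'E'
from m import *
f=grab('side');P=cloud(f)
print('stack');blobs(P,None,.115,.132,(.5,.72,-.2,.2),100)
E
```

```text
[0.63663322 0.08515512 0.2372774 ] [3.12769344e+00 3.40199187e-04 1.63906775e+00] 0.997178041383495 [ 0.71390156 -0.36075932  1.60870835]
28.05
deck
[252. 145.] 391 rect [632.4 105.2] [61.  23.5] 5.9 z 76.3 mean [632.7 108.9]
[235. 219.] 616 rect [619.5  19.9] [60.  20.9] 2.7 z 76.4 mean [618.9  24.9]
[224. 292.] 291 rect [607.3 -95.5] [44.4 71.2] 6.8 z 77.4 mean [608.9 -79.7]
stack
[253. 180.] 3696 rect [634.8  84.9] [63.8 62.3] 44.5 z 122.0 mean [634.8  85.7]
[235. 258.] 3075 rect [621.6  -1.3] [59.5 62.2] 3.4 z 121.9 mean [621.6   1.3]
[219. 315.] 1045 rect [607.3 -88.1] [44.7 50.9] 5.3 z 121.9 mean [606.3 -80.7]
stack
[255. 138.] 334 rect [607.2 -98.3] [45.  72.7] 6.7 z 122.5 mean [605.6 -93.5]
[228. 153.] 485 rect [620.9  -0.8] [60.5 63.4] 4.2 z 122.5 mean [619.    2.7]
[200. 169.] 518 rect [633.7  86.2] [62.1 65.4] 35.3 z 122.4 mean [631.7  88.4]
```

All three pots are seated with tops at z 122 and offsets of 2 mm or less. Before taking the plate I'll fix the mat pose with the wrist camera.

Request:
jog_arm([
  [1,-0.03,-0.08,0.05,-0.03],
  [1,-0.07,-0.2,0.1,-0.06],
  [1,-0.11,-0.34,0.15,-0.1],
  [1,-0.15,-0.48,0.2,-0.14],
  [1,-0.19,-0.6,0.25,-0.18],
  [1,-0.22,-0.69,0.25,-0.2],
])

```text
time: 28.7
ee_pos: [0.5674, -0.1243, 0.304]
tcp_rot: [3.14, 0.0, 1.005]
contact_force: [0.3, 0.2, -0.5]
grip_width: 1.003
grasp_force: 0.0
```

Request:
jog_arm([
  [1,-0.05,-0.14,0,-0.03],
  [1,-0.09,-0.28,0,-0.07],
  [1,-0.13,-0.42,0,-0.11],
  [1,-0.17,-0.55,0,-0.15],
  [1,-0.21,-0.65,0,-0.19],
  [1,-0.22,-0.69,0,-0.198],
  [1,-0.22,-0.69,0,-0.198],
  [1,-0.22,-0.69,0,-0.198],
  [1,-0.22,-0.69,0,-0.198],
  [1,-0.22,-0.69,0,-0.198],
  [1,-0.22,-0.69,0,-0.198],
])

```text
time: 29.8
ee_pos: [0.5026, -0.3279, 0.3036]
tcp_rot: [3.141, -0.0, 0.391]
contact_force: [-0.4, -0.9, 0.4]
grip_width: 0.999
grasp_force: 0.0
```

```bash
python3 - <<'E'
from m import *
s=manip.state(); print(s['ee_pos'],s['tcp_rot']); f=grab('wrist'); P=wcloud(f,s); print(manip.state()['time'])
g=cv2.cvtColor(f['image'],cv2.COLOR_RGB2GRAY)
for lo,hi in((.003,.012),(.002,.02)):
  m=((P[...,2]>lo)&(P[...,2]<hi)&(abs(P[...,0]-.5)<.2)&(abs(P[...,1]+.33)<.2)).astype(np.uint8)
  n,l,c,_=cv2.connectedComponentsWithStats(m,connectivity=4); i=1+np.argmax(c[1:,4]); q=P[l==i]
  print(len(q),np.median(q[:,2]),cv2.minAreaRect((q[:,:2]*1000).astype(np.float32)))
m=((g<70)&(abs(P[...,0]-.5)<.2)&(abs(P[...,1]+.33)<.2)&(abs(P[...,2]-.006)<.006)).astype(np.uint8)
n,l,c,_=cv2.connectedComponentsWithStats(m,connectivity=4); i=1+np.argmax(c[1:,4]); q=P[l==i]
print(len(q),cv2.minAreaRect((q[:,:2]*1000).astype(np.float32)))
cv2.imwrite('pics/mat.png',f['image'][...,::-1])
E
```

```text
[ 0.50262674 -0.32794995  0.303614  ] [ 3.14118149e+00 -2.99158869e-04  3.90656256e-01]
29.85
23449 0.005722606978394218 ((501.5537109375, -335.99200439453125), (262.8443298339844, 222.40928649902344), 60.072715759277344)
23477 0.0057211457527024945 ((501.6657409667969, -336.4182434082031), (262.86822509765625, 223.15650939941406), 59.90054702758789)
21438 ((501.091552734375, -336.5611572265625), (251.3232879638672, 212.2544403076172), 59.91056823730469)
```

View pics/mat.png

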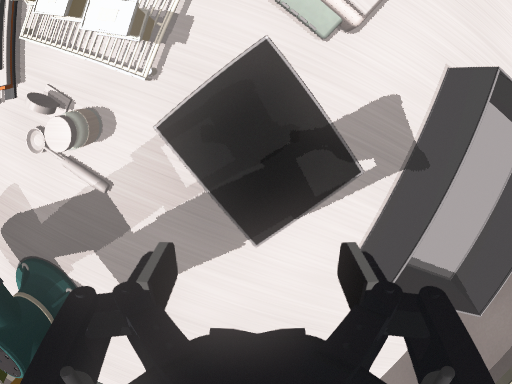

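The whole mat is visible: corners about (267,38), (157,127), (257,244) and (360,170). It measures (501.4, -336.2) mm with the long side at 60°, so the plate must turn -52.35°. Going to the plate grip.

Request:
jog_arm([
  [1,0.005,0.1,0,0],
  [1,0.01,0.25,0,0],
  [1,0.015,0.4,0,0],
  [1,0.02,0.55,0,0],
  [1,0.03,0.688,0,0],
  [1,0.03,0.688,0,0],
])

```text
time: 30.45
ee_pos: [0.5113, -0.1177, 0.3044]
tcp_rot: [-3.141, -0.002, 0.396]
contact_force: [-0.4, 0.7, -0.3]
grip_width: 1.001
grasp_force: 0.0
```

Request:
jog_arm([
  [1,0.005,0.15,0,0],
  [1,0.01,0.3,0,0],
  [1,0.015,0.45,0,0],
  [1,0.02,0.6,0,0],
  [1,0.03,0.688,0,0],
  [1,0.03,0.688,0,0],
])

```text
time: 31.05
ee_pos: [0.5201, 0.0866, 0.3033]
tcp_rot: [-3.141, -0.001, 0.394]
contact_force: [0.5, -0.4, 0.5]
grip_width: 1.003
grasp_force: 0.0
```

Request:
jog_arm([
  [1,0.005,0.15,-0.1,0],
  [1,0.01,0.3,-0.2,0],
  [1,0.015,0.45,-0.25,0],
  [1,0.02,0.6,-0.25,0],
  [1,0.032,0.66,-0.25,0],
  [1,0.032,0.688,-0.25,0],
  [1,0.032,0.688,-0.25,0],
  [1,0.032,0.688,-0.25,0],
  [1,0.032,0.688,-0.25,0],
  [1,0.032,0.688,-0.25,0],
])

```text
time: 32.05
ee_pos: [0.53, 0.2889, 0.2289]
tcp_rot: [3.141, -0.001, 0.387]
contact_force: [0.2, 0.1, 0.3]
grip_width: 1.0
grasp_force: 0.0
```

```bash
python3 - <<'E'
from m import *
s=manip.state(); print(s['ee_pos'],s['tcp_rot']); f=grab('wrist'); P=wcloud(f,s); print(manip.state()['time'])
blobs(P,None,.083,.1,(.2,.7,.1,.5),100)
print('plate');blobs(P,None,.047,.057,(.2,.7,.1,.5),1000)
E
```

```text
[0.53003846 0.28885331 0.22885133] [ 3.14120319e+00 -6.64032952e-04  3.86738739e-01]
32.1
[443. 153.] 265 rect [635.1 106.4] [12.4 43.3] 89.8 z 92.6 mean [633.8 107.9]
[254. 174.] 369 rect [530.3 290.9] [29.5 10.9] 22.2 z 93.6 mean [531.3 291.2]
plate
[254. 158.] 20122 rect [529.7 291.2] [190. 228.] 22.2 z 51.7 mean [535.6 293.2]
```

Request:
jog_arm([
  [1,0,0.001,-0.1,0],
  [1,0,0.001,-0.2,0],
  [1,0,0.001,-0.28,0],
  [1,0,0.001,-0.35,0],
  [1,0,0.001,-0.42,0],
  [1,0,0.001,-0.48,0],
  [1,0,0.001,-0.53,0],
  [1,0,0.001,-0.55,0],
  [1,0,0.001,-0.55,0],
  [1,0,0.001,-0.55,0],
])

```text
time: 33.1
ee_pos: [0.5303, 0.2906, 0.0643]
tcp_rot: [3.141, -0.002, 0.388]
contact_force: [0.8, -0.2, -0.4]
grip_width: 1.0
grasp_force: 0.0
```

Request:
jog_arm([
  [0.5,0,0,0,0],
  [0.2,0,0,0,0],
  [-0.1,0,0,0,0],
  [-0.3,0,0,0,0],
  [-0.5,0,0,0,0],
  [-0.6,0,0,0,0],
  [-0.7,0,0,0,0],
  [-0.8,0,0,0,0],
  [-0.9,0,0,0,0],
  [-1,0,0,0,0],
  [-1,0,0,0,0],
  [-1,0,0,0,0],
], force=80)

```text
time: 34.3
ee_pos: [0.5293, 0.2918, 0.0636]
tcp_rot: [-3.139, -0.0, 0.389]
contact_force: [-2.9, 4.6, 1.4]
grip_width: 0.129
grasp_force: 78.5
```

Request:
jog_arm([
  [-1,-0.003,0.004,0,0],
  [-1,-0.003,0.004,0.004,0],
  [-1,-0.003,0.004,0.01,0],
  [-1,-0.003,0.004,0.016,0],
  [-1,-0.003,0.004,0.022,0],
])

```text
time: 34.8
ee_pos: [0.5285, 0.2917, 0.0692]
tcp_rot: [-3.141, 0.001, 0.389]
contact_force: [1.7, 3.4, -5.7]
grip_width: 0.129
grasp_force: 77.8
```

Request:
jog_arm([
  [-1,0,0.002,0.006,0],
  [-1,0,0.002,0.015,0],
  [-1,0,0.002,0.025,0],
  [-1,0,0.002,0.035,0],
  [-1,0,0.002,0.045,0],
  [-1,0,0.002,0.055,0],
  [-1,0,0.002,0.065,0],
  [-1,0,0.002,0.08,0],
  [-1,0,0.002,0.09,0],
  [-1,0,0.002,0.11,0],
  [-1,0,0.002,0.13,0],
  [-1,0,0.002,0.15,0],
])

```text
time: 36.0
ee_pos: [0.5289, 0.2923, 0.1156]
tcp_rot: [3.141, -0.0, 0.389]
contact_force: [0.1, 0.1, -3.5]
grip_width: 0.127
grasp_force: 78.1
```

Request:
jog_arm([
  [-1,0,0,0.05,0],
  [-1,0,0,0.12,0],
  [-1,0,0,0.2,0],
  [-1,0,0,0.28,0],
  [-1,0,0,0.36,0],
  [-1,0,0,0.44,0],
  [-1,0,0,0.5,0],
  [-1,0,0,0.53,0],
  [-1,0,0,0.55,0],
  [-1,0,0,0.55,0],
  [-1,0,0,0.55,0],
])

```text
time: 37.1
ee_pos: [0.5285, 0.2922, 0.2788]
tcp_rot: [3.141, 0.002, 0.389]
contact_force: [-0.8, 0.2, -3.0]
grip_width: 0.127
grasp_force: 78.1
```

```bash
python3 - <<'E'
from m import *
s=manip.state(); print(s['ee_pos'],s['tcp_rot']); f=grab('wrist'); P=wcloud(f,s); print(manip.state()['time'])
m=(P[...,2]>.2)&(P[...,2]<.285)&(np.hypot(P[...,0]-.53,P[...,1]-.29)<.16); q=P[m]
print(len(q),np.percentile(q[:,2],[1,25,50,75,99]).round(4))
z0=np.median(q[:,2]); q=q[abs(q[:,2]-z0)<.02]
for _ in range(3):
    A=np.c_[q[:,:2]-[.53,.29],np.ones(len(q))]; c=np.linalg.lstsq(A,q[:,2],rcond=None)[0]; q=q[abs(A@c-q[:,2])<.004]
print('plane',c,len(q)); print(cv2.minAreaRect((q[:,:2]*1000).astype(np.float32)))
cv2.imwrite('pics/plate.png',f['image'][...,::-1])
E
```

```text
[0.52845788 0.29216847 0.27877337] [3.14144597e+00 2.05347273e-03 3.88692237e-01]
37.15
74246 [0.2576 0.2593 0.2663 0.267  0.2686]
plane [-0.00241674 -0.00105097  0.26674348] 48086
((529.5687866210938, 290.95611572265625), (190.53025817871094, 228.19227600097656), 22.2833309173584)
```

View pics/plate.png

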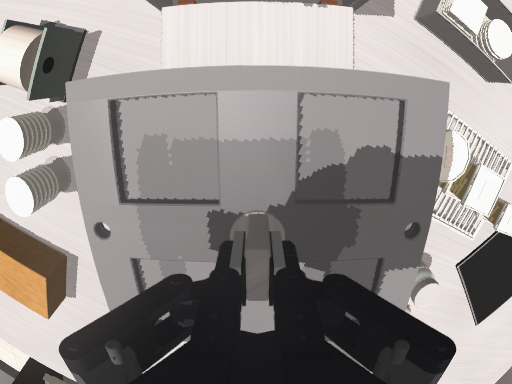

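The plate is off both dowels and level (tilt about 0.15°), yaw 22.3°, with its holes clear at (102,230) and (411,230). Carrying it to the mat.

Request:
jog_arm([
  [-1,-0.001,-0.03,0,-0.003],
  [-1,-0.003,-0.08,0,-0.01],
  [-1,-0.007,-0.16,0,-0.02],
  [-1,-0.011,-0.25,0,-0.033],
  [-1,-0.015,-0.34,0,-0.046],
  [-1,-0.019,-0.43,0,-0.06],
  [-1,-0.023,-0.52,0,-0.072],
  [-1,-0.027,-0.61,0,-0.085],
  [-1,-0.031,-0.697,0,-0.097],
])

```text
time: 38.05
ee_pos: [0.5187, 0.0808, 0.2798]
tcp_rot: [3.141, 0.0, 0.08]
contact_force: [0.6, -0.9, -2.5]
grip_width: 0.13
grasp_force: 78.1
```

Request:
jog_arm([
  [-1,-0.004,-0.09,0,-0.012],
  [-1,-0.008,-0.18,0,-0.025],
  [-1,-0.012,-0.27,0,-0.038],
  [-1,-0.016,-0.36,0,-0.05],
  [-1,-0.02,-0.45,0,-0.063],
  [-1,-0.024,-0.54,0,-0.075],
  [-1,-0.028,-0.62,0,-0.087],
  [-1,-0.031,-0.697,0,-0.097],
])

```text
time: 38.85
ee_pos: [0.509, -0.128, 0.2798]
tcp_rot: [3.141, 0.0, -0.225]
contact_force: [0.9, 0.7, -3.5]
grip_width: 0.128
grasp_force: 78.1
```

Request:
jog_arm([
  [-1,-0.004,-0.09,0,-0.012],
  [-1,-0.008,-0.18,0,-0.025],
  [-1,-0.012,-0.27,0,-0.038],
  [-1,-0.016,-0.36,0,-0.05],
  [-1,-0.02,-0.45,0,-0.063],
  [-1,-0.024,-0.54,0,-0.075],
  [-1,-0.028,-0.61,0,-0.087],
  [-1,-0.03,-0.66,0,-0.094],
  [-1,-0.031,-0.697,0,-0.097],
  [-1,-0.031,-0.697,0,-0.097],
  [-1,-0.031,-0.697,0,-0.097],
])

```text
time: 39.95
ee_pos: [0.5008, -0.3345, 0.2799]
tcp_rot: [-3.141, 0.001, -0.525]
contact_force: [0.4, -0.3, -2.9]
grip_width: 0.129
grasp_force: 78.1
```

Request:
jog_arm([
  [-1,0,0,-0.04,0],
  [-1,0,0,-0.1,0],
  [-1,0,0,-0.17,0],
  [-1,0,0,-0.24,0],
  [-1,0,0,-0.31,0],
  [-1,0,0,-0.37,0],
  [-1,0,0,-0.42,0],
  [-1,0,0,-0.46,0],
  [-1,0,0,-0.49,0],
  [-1,0,0,-0.5,0],
  [-1,0,0,-0.5,0],
  [-1,0,0,-0.5,0],
])

```text
time: 41.15
ee_pos: [0.5014, -0.3354, 0.1309]
tcp_rot: [3.141, -0.002, -0.526]
contact_force: [0.1, -0.4, -2.7]
grip_width: 0.125
grasp_force: 78.2
```

```bash
cat > p.py <<'E'
from m import *
for n in ('wrist','top'):
    s=manip.state(); f=grab(n); P=wcloud(f,s) if n=='wrist' else cloud(f); 
    if n=='wrist': print(s['ee_pos'],s['tcp_rot'],manip.state()['time'])
    h=s['ee_pos'][2]-.012
    m=(abs(P[...,2]-h)<.015)&(np.hypot(P[...,0]-.501,P[...,1]+.335)<.16); q=P[m]
    for _ in range(3):
        A=np.c_[q[:,:2]-[.501,-.335],np.ones(len(q))]; c=np.linalg.lstsq(A,q[:,2],rcond=None)[0]; q=q[abs(A@c-q[:,2])<.004]
    print(n,'plane',c.round(4),len(q),cv2.minAreaRect((q[:,:2]*1000).astype(np.float32)))
E
python3 p.py
```

```text
[ 0.50136398 -0.33539472  0.13093306] [ 3.14122286e+00 -1.82567665e-03 -5.25571588e-01] 41.2
wrist plane [ 0.0008 -0.0014  0.1189] 48006 ((502.1642761230469, -337.2110595703125), (228.02432250976562, 190.98895263671875), 59.94499969482422)
top plane [ 0.0128 -0.0074  0.1181] 1683 ((500.35791015625, -334.9969482421875), (226.1786651611328, 191.3815155029297), 59.465301513671875)
```

Request:
jog_arm([
  [-1,-0.002,0.003,-0.04,0],
  [-1,-0.002,0.003,-0.09,0],
  [-1,-0.002,0.003,-0.14,0],
  [-1,-0.002,0.003,-0.19,0],
  [-1,-0.002,0.003,-0.23,0],
  [-1,-0.002,0.003,-0.26,0],
  [-1,-0.002,0.003,-0.285,0],
  [-1,-0.002,0.003,-0.305,0],
  [-1,-0.002,0.003,-0.315,0],
  [-1,-0.002,0.003,-0.32,0],
  [-1,-0.002,0.003,-0.32,0],
])

```text
time: 42.35
ee_pos: [0.5005, -0.3342, 0.0342]
tcp_rot: [3.141, -0.001, -0.526]
contact_force: [-0.5, -0.1, -3.2]
grip_width: 0.128
grasp_force: 78.2
```

Request:
jog_arm([
  [-1,0,0,-0.003,0],
  [-1,0,0,-0.006,0],
  [-1,0,0,-0.009,0],
  [-1,0,0,-0.012,0],
  [-1,0,0,-0.015,0],
  [-1,0,0,-0.015,0],
])

```text
time: 42.95
ee_pos: [0.5003, -0.3341, 0.0296]
tcp_rot: [3.141, -0.0, -0.526]
contact_force: [-0.7, 0.1, -2.1]
grip_width: 0.124
grasp_force: 78.5
```

Request:
jog_arm([
  [-1,0,0,-0.002,0],
  [-1,0,0,-0.004,0],
  [-1,0,0,-0.004,0],
])

```text
time: 43.25
ee_pos: [0.5004, -0.3342, 0.0296]
tcp_rot: [3.141, -0.0, -0.526]
contact_force: [-4.1, 2.5, 4.8]
grip_width: 0.128
grasp_force: 79.3
```

Request:
jog_arm([
  [-0.65,0,0,0,0],
  [-0.6,0,0,0,0],
  [-0.5,0,0,0,0],
  [-0.3,0,0,0,0],
  [-0.1,0,0,0,0],
  [0,0,0,0,0],
  [0,0,0,0.03,0],
  [0,0,0,0.08,0],
  [0,0,0,0.18,0],
  [0,0,0,0.3,0],
  [0,0,0,0.45,0],
  [0,0,0,0.6,0],
], force=20)

```text
time: 44.45
ee_pos: [0.5001, -0.3339, 0.2114]
tcp_rot: [3.141, -0.001, -0.526]
contact_force: [0.7, -1.0, 0.2]
grip_width: 0.504
grasp_force: 0.0
```

Request:
jog_arm([
  [0,0,0,0.1,0],
  [0,0,0,0.2,0],
  [0,0,0,0.2,0],
  [0,0,0,0.2,0],
  [0,0,0,0.2,0],
])

```text
time: 44.95
ee_pos: [0.4999, -0.3338, 0.2672]
tcp_rot: [-3.141, 0.002, -0.526]
contact_force: [-0.4, -0.7, -0.3]
grip_width: 0.499
grasp_force: 0.0
```

```bash
sed -i "s/h=s\['ee_pos'\]\[2\]-.012/h=.018/" p.py; python3 p.py; python3 - <<'E'
from m import *
f=grab('side'); f2=np.load('top.npz')
cv2.imwrite('pics/fin.png',np.vstack([f2['image'][100:300],f['image'][60:310]])[...,::-1])
E
```

```text
[ 0.49985059 -0.33376031  0.26721289] [-3.14138607e+00  1.93198960e-03 -5.25588817e-01] 45.0
wrist plane [-0.0321  0.0188  0.0121] 7070 ((498.4842529296875, -325.6631774902344), (242.0748748779297, 175.95236206054688), 59.94581985473633)
top plane [-0.0104 -0.0136  0.0143] 1544 ((482.8992614746094, -323.53704833984375), (258.4565734863281, 255.18360900878906), 59.56891632080078)
```

View pics/fin.png

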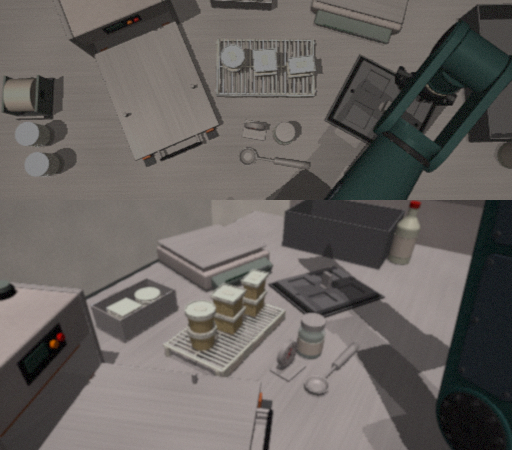

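The stacks stand, the plate lies on the mat, and the jar and thermometer are untouched. One last check of the plate's fit on the mat from the saved wrist frame.

```bash
python3 - <<'E'
from m import *
s=manip.state(); f=grab('wrist'); P=wcloud(f,s)
for n,lo,hi in(('plate',.0125,.028),('both',.003,.028)):
  m=((P[...,2]>lo)&(P[...,2]<hi)&(np.hypot(P[...,0]-.501,P[...,1]+.335)<.19)).astype(np.uint8)
  k,l,c,_=cv2.connectedComponentsWithStats(m,connectivity=4); i=1+np.argmax(c[1:,4]); q=P[l==i]
  t=q[abs(q[:,2]-.018)<.005]; A=np.c_[t[:,:2]-[.501,-.335],np.ones(len(t))]
  print(n,len(q),cv2.minAreaRect((q[:,:2]*1000).astype(np.float32)),np.linalg.lstsq(A,t[:,2],rcond=None)[0].round(4))
E
```

```text
plate 14240 ((501.2568664550781, -335.89715576171875), (227.8500213623047, 190.49179077148438), 59.89321517944336) [ 0.0006 -0.0005  0.0176]
both 27428 ((501.19171142578125, -336.0794982910156), (262.7552795410156, 221.89430236816406), 59.93259811401367) [ 0.0006 -0.0005  0.0176]
```

The plate is centred to 0.2 mm, square to 0.1° and flat, so I'm handing in.

```bash
python3 -c "
from workcell import manip
print(manip.close_job())"
```

```text
the job is handed in; nothing more can be done
None
```

The job is handed in after about 45 s on the robot's clock: all three pots sit upright on their matching deck pots (within about 3 mm), the nest plate lies flat, centred and square on the drying mat, and the jar and thermometer are where they were.

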